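# Lids onto the bisque jars

### The job

Get the three round jars ready for the kiln: put each round knobbed lid on the jar that it fits, sitting level with its flange down on the rim. The clay is brittle, so set the lids down rather than drop them, and keep the jars standing where they are. Leave the square lid, the saucer, the white bowl and the wooden tool in their places.

Things in the scene. Friction and masses are not known exactly. Their poses are not given: they have to be found in the camera images.
- jar_small: the small open round jar of unglazed beige fired clay, standing loose on the table: outer diameter 66 mm, height 45 mm, mouth (inner) diameter 56 mm, wall 5 mm, no handle; origin at the centre of its underside, z up
- lid_small: round clay lid of the small jar, loose, knob up: tapered plug 40 mm wide at the bottom, 48 mm at the top, 10 mm high, goes into the mouth; flange 66 mm wide, 10 to 16 mm above the origin, rests on the rim (origin then 35 mm above the jar's); round knob 23 mm wide, 16 to 48 mm above the origin, rounded above 42. Origin: centre of the plug's underside, z up
- jar_medium: the medium open round jar of unglazed beige fired clay, standing loose on the table: outer diameter 90 mm, height 55 mm, mouth (inner) diameter 80 mm, wall 5 mm, no handle; origin at the centre of its underside, z up
- lid_medium: round clay lid of the medium jar, loose, knob up: tapered plug 64 mm wide at the bottom, 72 mm at the top, 10 mm high, goes into the mouth; flange 90 mm wide, 10 to 16 mm above the origin, rests on the rim (origin then 45 mm above the jar's); round knob 23 mm wide, 16 to 48 mm above the origin, rounded above 42. Origin: centre of the plug's underside, z up
- jar_large: the large open round jar of unglazed beige fired clay, standing loose on the table: outer diameter 114 mm, height 65 mm, mouth (inner) diameter 104 mm, wall 5 mm, no handle; origin at the centre of its underside, z up
- lid_large: round clay lid of the large jar, loose, knob up: tapered plug 88 mm wide at the bottom, 96 mm at the top, 10 mm high, goes into the mouth; flange 114 mm wide, 10 to 16 mm above the origin, rests on the rim (origin then 55 mm above the jar's); round knob 23 mm wide, 16 to 48 mm above the origin, rounded above 42. Origin: centre of the plug's underside, z up
- lid_square: a square clay lid that fits none of the jars, 80 mm square and 16 mm thick, with the same knob (top at 48 mm), loose on the table; to be left alone; origin at the centre of its underside
- saucer: a shallow round clay saucer without a knob, 96 mm in diameter, 14 mm high, loose on the table; to be left alone; origin at the centre of its underside
- bowl: a white glazed bowl, 140 mm in diameter, 70 mm high, on the table on the robot's right; to be left alone; origin at the centre of its underside
- clay_tool: a flat wooden modelling tool, 165 mm long, 18 mm wide, 9 mm high, lying on the table on the robot's left; to be left alone; origin on the underside 60 mm from the handle's end, x along the tool towards its thin blade
Mind the look-alikes: they are no part of the job. Leave any green look-alike of the lid_medium alone. Leave any blue look-alike of the lid_small alone.

How it is judged:
By the outcome, as a careful person would: the job done as asked, in the order asked, and still so for the second after the job is handed in, with the robot touching nothing.
It also fails if it takes over 83 s, if anything falls off the work surface, if the arm or the gripper's body presses on something with over 40 N, if the wrist force passes 120 N, or if a joint passes its speed limit or range.

### The arm

A 6-joint arm with a two-finger parallel gripper is mounted at the origin on the work surface. World frame = base frame: x ahead of the robot, y to its left, z up, the work surface at z = 0. Lengths are in mm, angles in rad, forces in N, time in s.
With the tool pointing down it reaches from about 275 to 1000 mm from the base axis. Payload 8.4 kg.
Tool frame: the origin (TCP) lies at the centre of the arm's flange, where the gripper is bolted on; the fingertips stand r.tip_extent ahead of it and the grasp point (between the pads) lies 155 mm ahead of it (r.tip_extent is the distance from the TCP to the fingertips, in mm); z points along the fingers, y is the direction in which the jaws open and shut (so a half turn about z gives the same grasp; the last joint's range is limited). The gripper opens to 85 mm and grips with 20 to 120 N. Pads are 22 mm wide; open, the fingers measure 114 mm over their backs; the gripper's body (76 mm by 85 mm) begins 54 mm behind the grasp point. The pads swing forward as they close: fully open they stand 13 mm farther back than shut.
Start: joints at [-1.148, 0.353, 1.633, -0, 1.155, -0.002], TCP at [257.586, -569.455, 404.681] pointing down, gripper open.
Joint ranges: [-2.63, 2.63], [-0.92, 2.1], [0.06, 2.66], [-1.3, 4.44], [0, 2.69], [-3.02, 3.02]. Speed limits (rad/s): [2.22, 2.22, 2.79, 3.14, 3.14, 3.14].

### API

Orientations are given as [roll, pitch, yaw] about the fixed x, y, z axes, in that order (R = Rz(yaw) Ry(pitch) Rx(roll)).
In Python, from rig import sense, grab_frame, job, r gives the robot as it stands. The module is installed in compiled form; this text tells all that it offers.
- The arm moves only by the shell command python3 -m creep 'ROWS' [FORCE]. ROWS is JSON, a list of rows, each a list of 7 numbers: the turn, a rotation vector about the tool's x, y, z in rad, then the shift along the tool's x, y, z in mm, then the closure, from 0 (fully open) to 1 (shut). In form: [[wx, wy, wz, dx, dy, dz, fingers], ...]. A call has 1 to 10 rows; each row shifts and turns the pose as measured when the row begins, along the tool's axes as they then stand; what a row does not reach is not made up. A row lasts 1/12 s, in which the tool goes at most 41.7 mm and 7.16 degrees, less where a joint would pass 70% of its speed; a pose out of reach is approached as far as the arm can. A call with a gripper value outside its range is refused whole. The fingers move at their own pace and stop on an object; FORCE is the grip in N (left out, the last holds). Time passes only in rows, so rows that do not move let the fingers close. It gives the time, the measured TCP pose, the force and the opening at its end, in the units of the state.
- sense(): the state, without advancing time (a new reading comes with each control period).
- grab_frame(name): name is "scene" or "top"; returns a dict with "color" (420x560x3 uint8, red, green, blue), "mtx" (3x3 intrinsics, pixels), "T" (4x4, takes a point from camera to world coordinates). Camera axes: x right, y down, z forward; pixel columns grow to the right and rows downward; lengths in mm; the calibration is good to about 2 mm. A picture is of the moment at which its call begins. There is no depth.
- job.sign_off(): hands the job in, once; it reports no verdict.
The state is a dict: "clock": time; "qpos": joint angles; "qvel": joint speeds; "joint_efforts": joint torques, N m; "eef_pos": TCP position; "tcp_rot": TCP orientation; "contact_force": force on the tool from outside, world axes, zero at the start; "wrist_torque": the same for the moment, N m; "opening": opening from 0.0 (shut) to 1.0 (fully open).
Only numpy, scipy, OpenCV 4.12 (cv2) and the standard library are available. Lean on these libraries where they do the work, as an engineer would, in place of code of your own. Each camera call takes 0.05 s, during which the arm holds its last target.

## Working session

There is one attempt and no reset: what is moved stays moved. The work goes in short steps, Python scripts to look and compute and a shell command to move; the robot and the scene stay as the last step left them, time stands still between calls to the robot, and variables do not carry over. Pictures are saved under pics/ and viewed, and the job is handed in when it is done.

```bash
mkdir -p pics; ls; python3 - <<'E'
from rig import sense, grab_frame, r
import cv2, numpy as np
print(sense()); print(r.tip_extent)
for n in ("scene","top"):
    f=grab_frame(n); cv2.imwrite(f"pics/{n}0.png",f["color"][:,:,::-1]); np.savez(f"{n}0.npz",**f); print(n,f["mtx"].tolist(),np.round(f["T"],3).tolist())
E
```

```text
pics
{'clock': 0.0, 'qpos': array([-1.14840663e+00,  3.53660157e-01,  1.63413372e+00,  1.97408789e-05,
        1.15516973e+00, -2.37757788e-03]), 'qvel': array([-0.00051792, -0.00076066,  0.00080964, -0.00076861, -0.00183781,
       -0.00093193]), 'joint_efforts': array([ 4.83591175e-04, -6.05254626e+01, -3.42071271e+01,  9.51342327e-05,
        9.63197846e-03,  1.22656675e-05]), 'eef_pos': array([ 257.48981262, -569.243618  ,  403.95417975]), 'tcp_rot': array([-3.14022174e+00, -2.13087664e-05,  4.24759282e-01]), 'contact_force': array([1.15108887, 0.58900391, 0.55745441]), 'wrist_torque': array([0.02426228, 0.0549531 , 0.00277442]), 'opening': 0.9975502528726709}
173.4
scene [[505.2277027110273, 0.0, 286.231327666402], [0.0, 505.2277027110273, 209.72196318564258], [0.0, 0.0, 1.0]] [[0.622, 0.582, -0.524, 1359.651], [0.783, -0.474, 0.404, -667.011], [-0.013, -0.661, -0.75, 1260.512], [0.0, 0.0, 0.0, 1.0]]
top [[429.39670273699465, 0.0, 284.2393841607828], [0.0, 429.39670273699465, 202.2155336180941], [0.0, 0.0, 1.0]] [[-0.02, -0.986, 0.165, 353.73], [-1.0, 0.02, -0.005, -21.526], [0.001, -0.165, -0.986, 1096.111], [0.0, 0.0, 0.0, 1.0]]
```

View pics/scene0.png

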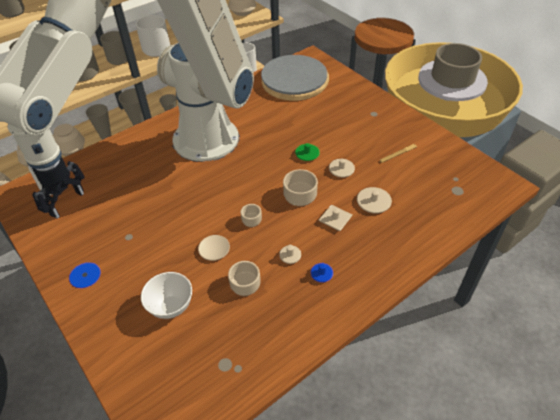

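View pics/top0.png

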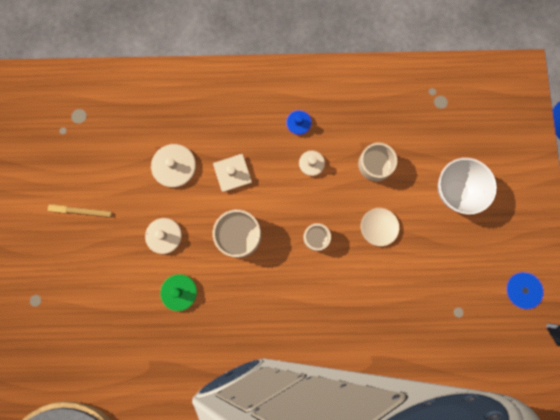

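The pictures agree on a 6-piece lid set (top view):
- round clay lids: (173,166) large, (163,236) medium, (312,163) small
- not wanted: square lid (233,172), saucer without a knob (380,227), green look-alike (179,293), blue look-alike (299,123), flat blue disc (525,291)
- jars: (237,234) large, (317,237) small, (378,162) medium

Next I measure them and crop close to check the choice.

```bash
cat > h.py <<'E'
import cv2, numpy as np
from scipy.optimize import least_squares
def ray(f,uv,z):
    uv=np.atleast_2d(uv).astype(float)
    d=np.c_[uv,np.ones(len(uv))]@np.linalg.inv(f["mtx"]).T@f["T"][:3,:3].T
    o=f["T"][:3,3]
    return o+d*((z-o[2])/d[:,2])[:,None]
def mask(f):
    hsv=cv2.cvtColor(f["color"],cv2.COLOR_RGB2HSV)
    m=((hsv[...,1]<135)&(hsv[...,2]>60)).astype(np.uint8)
    return cv2.morphologyEx(m,cv2.MORPH_CLOSE,np.ones((3,3),np.uint8))
def contour(m,uv,side=None):
    cs,_=cv2.findContours(m,cv2.RETR_EXTERNAL,cv2.CHAIN_APPROX_NONE)
    return max((c for c in cs if cv2.contourArea(c)>60),key=lambda c:cv2.pointPolygonTest(c,uv,True))[:,0]
def circ(f,uv,z,R):
    p=ray(f,contour(mask(f),uv),z)[:,:2]
    g=least_squares(lambda q:np.hypot(*(p-q[:2]).T)-q[2],[*p.mean(0),R],loss='soft_l1').x
    # outer side (away from the camera foot) belongs to the top circle
    o=f["T"][:2,3]; d=p-g[:2]; a=g[:2]-o; a/=np.linalg.norm(a)
    s=p[d@a>-0.2*R]
    k=least_squares(lambda q:np.hypot(*(s-q[:2]).T)-R,g[:2],loss='soft_l1')
    return np.round(g,1),np.round(k.x,1),round(float(np.sqrt(np.mean(k.fun**2))),2)
E
python3 - <<'E'
from h import *
T={**np.load("top0.npz")};S={**np.load("scene0.npz")}
obj={"lidL":((173,166),(375,201),16,57),"lidM":((163,236),(342,170),16,45),"lidS":((312,163),(290,256),16,33),
"jarL":((237,218),(300,200),65,57),"jarM":((378,147),(244,285),55,45),"jarS":((317,227),(251,222),45,33),"saucer":((380,227),(214,248),14,48)}
for n,(a,b,z,R) in obj.items(): print(n,circ(T,a,z,R),circ(S,b,z,R))
c=T["color"][100:320,130:410,::-1]; cv2.imwrite("pics/crop.png",cv2.resize(c,None,fx=2.7,fy=2.7,interpolation=cv2.INTER_CUBIC))
cv2.imwrite("pics/mask.png",np.hstack([mask(T)[80:380],mask(S)[80:380]])[:, :][::1,::1]*255 if 0 else mask(T)*255)
E
```

```text
lidL (array([637. , 259.1,  57.7]), array([637.6, 259.9]), 0.8) (array([638.7, 257.7,  58.3]), array([637.7, 259.2]), 1.11)
lidM (array([455.3, 280.4,  45.5]), array([455.6, 281.2]), 0.7) (array([457.2, 278.9,  46.2]), array([455.9, 280.7]), 1.3)
lidS (array([636.7, -99.2,  33.5]), array([637.6, -99.3]), 0.65) (array([638.1, -99.9,  33.9]), array([636.9, -99. ]), 1.31)
jarL (array([453.1,  89.9,  58.3]), array([454.2,  91.6]), 0.66) (array([471.8,  75.2,  74.8]), array([453.9,  91.1]), 2.09)
jarM (array([ 626.5, -261.4,   49. ]), array([ 630.8, -265.4]), 0.81) (array([ 641.8, -270.3,   54.3]), array([ 630.5, -264.1]), 1.16)
jarS (array([ 442.3, -104.8,   33.9]), array([ 443. , -105.9]), 0.77) (array([ 454.8, -112.5,   42.6]), array([ 444.1, -105.1]), 1.3)
saucer (array([ 466.8, -267. ,   48.9]), array([ 467.1, -268.2]), 0.69) (array([ 467.6, -266.5,   48.8]), array([ 466.6, -266. ]), 0.88)
```

View pics/crop.png

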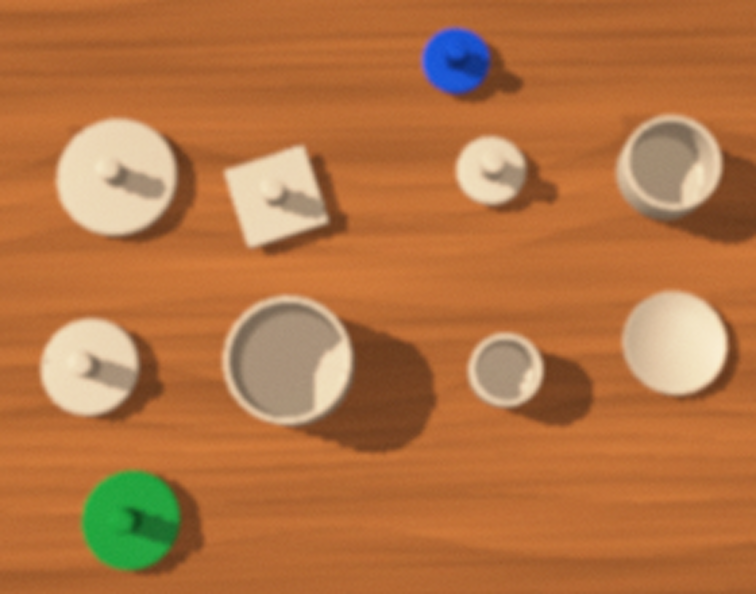

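View pics/mask.png

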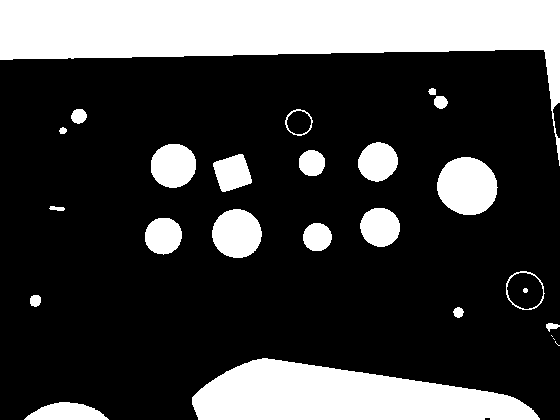

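Both views agree within about 1.3 mm. The crop confirms the three round beige knobbed lids, (312,163), (163,236) and (173,166). The small lid goes first.

```bash
cat > go.py <<'E'
import sys, numpy as np
from rig import sense
from scipy.spatial.transform import Rotation as R
s=sense(); t=np.array([float(a) for a in sys.argv[1:4]])
Rt=R.from_euler('xyz',s["tcp_rot"]); d=Rt.inv().apply(t-s["eef_pos"])
w=(Rt.inv()*R.from_euler('xyz',[np.pi,0,0.4248])).as_rotvec()
print("clock",round(s["clock"],2),"pos",s["eef_pos"].round(1),"rot",s["tcp_rot"].round(3),"F",s["contact_force"].round(1),"open",round(s["opening"],3),"q",s["qpos"].round(2))
print("tool shift",d.round(1),"len",np.linalg.norm(d).round(1),"turn",w.round(3),"speed",np.abs(s["qvel"]).max().round(3))
E
python3 go.py 637.3 -99.2 300
```

```text
clock 0.1 pos [ 257.5 -569.3  404.1] rot [-3.14  -0.     0.425] F [0.1 1.2 0.4] open 1.0 q [-1.15  0.35  1.63  0.    1.16 -0.  ]
tool shift [ 539.8 -271.6  104.4] len 613.2 turn [-0.001 -0.     0.   ] speed 0.002
```

```bash
python3 -m creep '[[0,0,0,27,-13.5,2,0.35],[0,0,0,27,-13.5,2,0.35],[0,0,0,27,-13.5,2,0.35],[0,0,0,27,-13.5,2,0.35],[0,0,0,27,-13.5,2,0.35],[0,0,0,27,-13.5,2,0.35],[0,0,0,27,-13.5,2,0.35],[0,0,0,27,-13.5,2,0.35],[0,0,0,27,-13.5,2,0.35],[0,0,0,27,-13.5,2,0.35]]' 40; python3 go.py 637.3 -99.2 300
```

```text
clock: 0.93
eef_pos: [451.1, -328.9, 379.8]
tcp_rot: [-3.137, 0.003, 0.416]
contact_force: [0.5, -0.0, 0.5]
opening: 0.652
clock 0.93 pos [ 451.1 -328.9  379.8] rot [-3.137e+00  3.000e-03  4.160e-01] F [ 0.5 -0.   0.5] open 0.652 q [-0.63  0.28  1.8  -0.    1.07  0.52]
tool shift [ 263.4 -134.5   79.6] len 306.3 turn [-0.004  0.003 -0.009] speed 0.68
```

```bash
python3 -m creep '[[0,0,0,29,-15,9,0.35],[0,0,0,29,-15,9,0.35],[0,0,0,29,-15,9,0.35],[0,0,0,29,-15,9,0.35],[0,0,0,29,-15,9,0.35],[0,0,0,29,-15,9,0.35],[0,0,0,29,-15,9,0.35],[0,0,0,29,-15,9,0.35],[0,0,0,16,-8,5,0.35],[0,0,0,0,0,0,0.35]]'; python3 go.py 637.3 -99.2 250
```

```text
clock: 1.77
eef_pos: [634.8, -94.3, 296.3]
tcp_rot: [-3.136, 0.005, 0.419]
contact_force: [-1.7, -0.2, 0.0]
opening: 0.648
clock 1.77 pos [634.8 -94.3 296.3] rot [-3.136  0.005  0.419] F [-1.7 -0.2  0. ] open 0.648 q [-0.15  0.49  1.68  0.    0.97  1.  ]
tool shift [ 0.5  5.7 46.3] len 46.6 turn [-0.006  0.004 -0.006] speed 0.014
```

```bash
python3 -m creep '[[-0.006,0.004,-0.006,0.5,5.5,16,0.35],[0,0,0,0,0,15,0.35],[0,0,0,0,0,15,0.35],[0,0,0,0,0,0,0.35],[0,0,0,0,0,0,0.35]]'; python3 go.py 637.3 -99.2 197
python3 - <<'E'
from rig import grab_frame
import cv2
f=grab_frame("scene"); cv2.imwrite("pics/s1.png",cv2.resize(f["color"][130:330,180:440,::-1],None,fx=3,fy=3))
E
```

```text
clock: 2.18
eef_pos: [636.7, -98.9, 248.0]
tcp_rot: [-3.141, 0.003, 0.429]
contact_force: [0.8, 0.2, 0.9]
opening: 0.656
clock 2.18 pos [636.7 -98.9 248. ] rot [-3.141e+00  3.000e-03  4.290e-01] F [0.8 0.2 0.9] open 0.656 q [-0.16  0.56  1.7  -0.    0.89  0.99]
tool shift [ 0.6  0.5 51. ] len 51.0 turn [-0.     0.003  0.005] speed 0.022
```

View pics/s1.png

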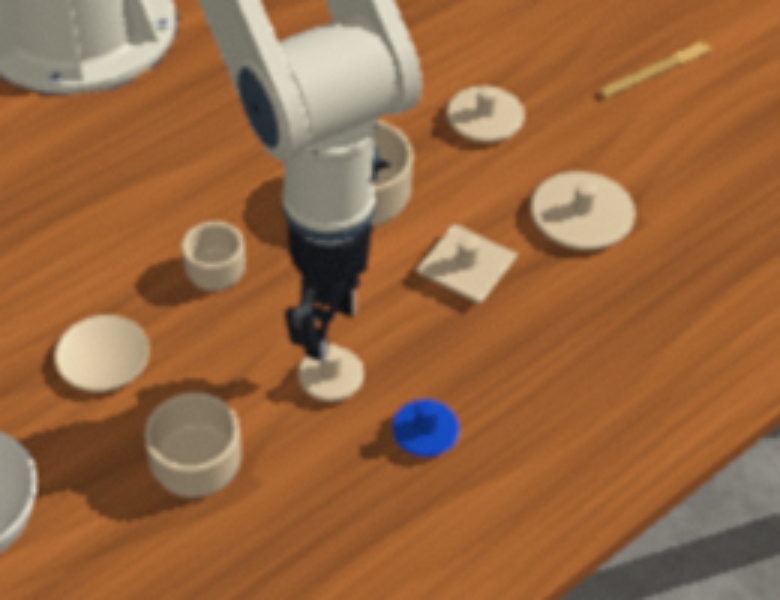

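The gripper stands over the small lid (crop pixel (330,365)), with its fingers above and around the knob. I go down.

```bash
python3 -m creep '[[0,0,0.005,0.5,0.5,12,0.35],[0,0,0,0,0,12,0.35],[0,0,0,0,0,12,0.35],[0,0,0,0,0,8,0.35],[0,0,0,0,0,5,0.35],[0,0,0,0,0,0,0.35]]'; python3 go.py 637.3 -99.2 197
```

```text
clock: 2.73
eef_pos: [637.4, -100.6, 196.7]
tcp_rot: [3.14, 0.0, 0.422]
contact_force: [-0.1, 0.9, -0.8]
opening: 0.648
clock 2.73 pos [ 637.4 -100.6  196.7] rot [3.14  0.    0.422] F [-0.1  0.9 -0.8] open 0.648 q [-0.16  0.63  1.72 -0.    0.79  0.99]
tool shift [ 0.5 -1.3 -0.3] len 1.5 turn [ 0.001  0.    -0.003] speed 0.006
```

```bash
python3 -m creep '[[0,0,0,0,0,0,0.6],[0,0,0,0,0,0,0.7],[0,0,0,0,0,0,0.85],[0,0,0,0,0,0,1],[0,0,0,0,0,0,1],[0,0,0,0,0,0,1],[0,0,0,0,0,0,1]]' 40; python3 -m creep '[[0,0,0,0,0,-4,1],[0,0,0,0,0,-8,1],[0,0,0,0,0,-12,1],[0,0,0,0,0,-12,1],[0,0,0,0,0,-12,1],[0,0,0,0,0,0,1]]';python3 go.py 443.5 -105.5 310
```

```text
clock: 3.32
eef_pos: [637.9, -100.5, 197.6]
tcp_rot: [3.14, -0.0, 0.423]
contact_force: [-0.7, -0.1, -1.6]
opening: 0.252
clock: 3.82
eef_pos: [638.0, -100.5, 251.3]
tcp_rot: [3.139, -0.001, 0.423]
contact_force: [1.0, -0.9, 0.3]
opening: 0.252
clock 3.82 pos [ 638.  -100.5  251.3] rot [ 3.139e+00 -1.000e-03  4.230e-01] F [ 1.  -0.9  0.3] open 0.252 q [-0.16  0.55  1.7  -0.    0.89  0.99]
tool shift [-179.4  -75.   -59. ] len 203.2 turn [ 0.002 -0.001 -0.002] speed 0.016
```

```bash
python3 -m creep '[[0,0,0,0,0,-20,1],[0,0,0,-10,-5,-20,1],[0,0,0,-20,-8,-15,1],[0,0,0,-25,-10,-5,1],[0,0,0,-25,-10,0,1],[0,0,0,-25,-10,0,1],[0,0,0,-25,-11,0,1],[0,0,0,-25,-10,0,1],[0,0,0,-20,-8,0,1],[0,0,0,-4,-2,0,1]]'; python3 -m creep '[[0,0,0,0,0,0,1],[0,0,0,0,0,0,1]]';python3 go.py 443.5 -105.5 260
python3 - <<'E'
from rig import grab_frame
import cv2
f=grab_frame("scene"); cv2.imwrite("pics/s2.png",cv2.resize(f["color"][130:330,180:440,::-1],None,fx=3,fy=3))
E
```

```text
clock: 4.65
eef_pos: [437.8, -106.0, 318.6]
tcp_rot: [3.132, -0.012, 0.424]
contact_force: [-0.6, 1.0, -0.7]
opening: 0.25
clock: 4.82
eef_pos: [437.3, -106.0, 319.7]
tcp_rot: [3.13, -0.014, 0.423]
contact_force: [1.3, 0.5, -1.1]
opening: 0.25
clock 4.82 pos [ 437.3 -106.   319.7] rot [ 3.13  -0.014  0.423] F [ 1.3  0.5 -1.1] open 0.25 q [-0.24  0.19  2.08 -0.    0.85  0.91]
tool shift [ 5.1  1.4 59.8] len 60.1 turn [ 0.011 -0.014 -0.002] speed 0.01
```

View pics/s2.png

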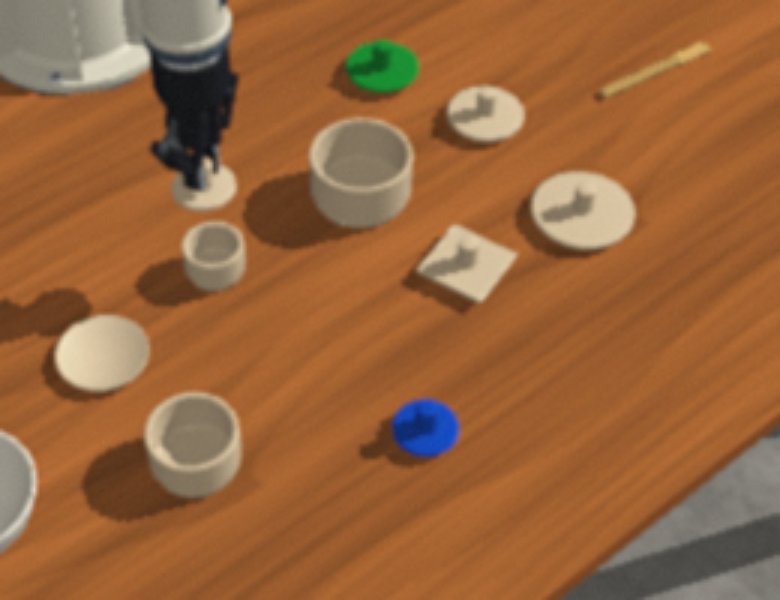

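The lid hangs level in the fingers (crop pixel (203,187)), clear of the small jar below it at (214,255). I remove the tilt, then lower in steps.

```bash
python3 -m creep '[[0.011,-0.014,0,5,1.5,15,1],[0,0,0,0,0,15,1],[0,0,0,0,0,15,1],[0,0,0,0,0,10,1],[0,0,0,0,0,0,1],[0,0,0,0,0,0,1]]';python3 go.py 443.5 -105.5 238
```

```text
clock: 5.37
eef_pos: [452.8, -106.1, 264.5]
tcp_rot: [3.136, -0.007, 0.425]
contact_force: [0.7, -0.3, -1.0]
opening: 0.251
clock 5.37 pos [ 452.8 -106.1  264.5] rot [ 3.136 -0.007  0.425] F [ 0.7 -0.3 -1. ] open 0.251 q [-0.23  0.3   2.09 -0.    0.74  0.91]
tool shift [-8.4 -4.5 26.4] len 28.0 turn [ 0.006 -0.007 -0.   ] speed 0.03
```

```bash
python3 -m creep '[[0.006,-0.007,0,-4.2,-2.2,2,1],[0,0,0,-4.2,-2.2,2,1],[0,0,0,0,0,0,1],[0,0,0,0,0,0,1]]';python3 go.py 443.5 -105.5 238
```

```text
clock: 5.7
eef_pos: [444.5, -105.6, 261.5]
tcp_rot: [3.141, -0.002, 0.425]
contact_force: [0.4, -0.5, -0.4]
opening: 0.249
clock 5.7 pos [ 444.5 -105.6  261.5] rot [ 3.141e+00 -2.000e-03  4.250e-01] F [ 0.4 -0.5 -0.4] open 0.249 q [-0.24  0.3   2.11  0.    0.73  0.91]
tool shift [-0.9 -0.5 23.5] len 23.5 turn [ 0.001 -0.002  0.   ] speed 0.01
```

```bash
python3 -m creep '[[0,0,0,-1,-0.5,8,1],[0,0,0,0,0,6,1],[0,0,0,0,0,0,1],[0,0,0,0,0,0,1]]';python3 go.py 443.5 -105.5 238
```

```text
clock: 6.03
eef_pos: [443.4, -105.7, 247.1]
tcp_rot: [3.139, -0.004, 0.425]
contact_force: [-0.2, -1.2, -0.2]
opening: 0.253
clock 6.03 pos [ 443.4 -105.7  247.1] rot [ 3.139 -0.004  0.425] F [-0.2 -1.2 -0.2] open 0.253 q [-0.24  0.33  2.12  0.    0.7   0.91]
tool shift [ 0.1 -0.1  9.1] len 9.1 turn [ 0.002 -0.004  0.   ] speed 0.013
```

```bash
python3 -m creep '[[0.002,-0.004,0,0,0,5,1],[0,0,0,0,0,4,1],[0,0,0,0,0,3,1],[0,0,0,0,0,0,1],[0,0,0,0,0,0,1]]';python3 go.py 443.5 -105.5 232
```

```text
clock: 6.45
eef_pos: [443.5, -105.7, 233.5]
tcp_rot: [-3.141, 0.001, 0.425]
contact_force: [0.1, -0.2, -0.7]
opening: 0.25
clock 6.45 pos [ 443.5 -105.7  233.5] rot [-3.141e+00  1.000e-03  4.250e-01] F [ 0.1 -0.2 -0.7] open 0.25 q [-0.24  0.35  2.12 -0.    0.67  0.91]
tool shift [ 0.1 -0.2  1.5] len 1.5 turn [-0.     0.001  0.   ] speed 0.01
```

```bash
python3 -m creep '[[0,0,0,0,0,0.8,1],[0,0,0,0,0,0,1]]';python3 -m creep '[[0,0,0,0,0,0.7,1],[0,0,0,0,0,0,1]]'; python3 -m creep '[[0,0,0,0,0,0.7,1],[0,0,0,0,0,0,1]]'
```

```text
clock: 6.62
eef_pos: [443.5, -105.7, 232.5]
tcp_rot: [-3.141, 0.001, 0.425]
contact_force: [-0.4, -0.7, -0.8]
opening: 0.25
clock: 6.78
eef_pos: [443.6, -105.7, 232.0]
tcp_rot: [-3.141, 0.001, 0.425]
contact_force: [0.6, 0.5, -0.9]
opening: 0.25
clock: 6.95
eef_pos: [443.7, -105.7, 231.4]
tcp_rot: [3.142, 0.001, 0.425]
contact_force: [-0.0, -0.8, 0.0]
opening: 0.249
```

```bash
python3 -m creep '[[0,0,0,0,0,0.6,1],[0,0,0,0,0,0,1]]';python3 -m creep '[[0,0,0,0,0,0.6,1],[0,0,0,0,0,0,1]]'
python3 - <<'E'
from rig import grab_frame
import cv2
f=grab_frame("scene"); cv2.imwrite("pics/s3.png",cv2.resize(f["color"][170:250,200:306,::-1],None,fx=7,fy=7,interpolation=cv2.INTER_CUBIC))
E
```

```text
clock: 7.12
eef_pos: [443.9, -105.8, 231.3]
tcp_rot: [3.141, 0.0, 0.425]
contact_force: [0.2, -0.3, -0.5]
opening: 0.25
clock: 7.28
eef_pos: [444.0, -105.8, 231.3]
tcp_rot: [3.141, 0.0, 0.425]
contact_force: [0.4, 0.2, -1.2]
opening: 0.252
```

View pics/s3.png

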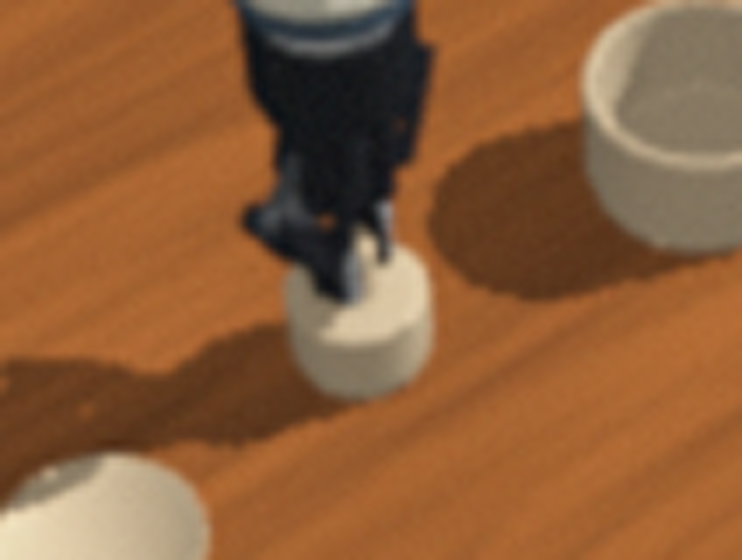

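The lid sits on the jar with its flange on the rim (crop pixel (360,310)), and the TCP has stopped descending at 231.3. I release.

```bash
python3 -m creep '[[0,0,0,0,0,0,0.7],[0,0,0,0,0,0,0.55],[0,0,0,0,0,0,0.35],[0,0,0,0,0,0,0.35],[0,0,0,0,0,0,0.35],[0,0,0,0,0,-10,0.35],[0,0,0,0,0,-20,0.35],[0,0,0,0,0,-25,0.35],[0,0,0,0,0,-25,0.35]]'; python3 go.py 455.7 281 300
```

```text
clock: 8.08
eef_pos: [442.1, -105.3, 310.6]
tcp_rot: [-3.136, 0.008, 0.425]
contact_force: [0.3, -0.3, -0.5]
opening: 0.648
clock 8.08 pos [ 442.1 -105.3  310.6] rot [-3.136  0.008  0.425] F [ 0.3 -0.3 -0.5] open 0.648 q [-0.24  0.22  2.07 -0.    0.86  0.91]
tool shift [ 171.8 -346.3   11.2] len 386.7 turn [-0.006  0.008  0.   ] speed 0.767
```

```bash
python3 -m creep '[[0,0,0,6,-12,0,0.35],[0,0,0,12,-25,0,0.35],[0,0,0,14,-28,0,0.35],[0,0,0,14,-28,0,0.35],[0,0,0,14,-28,0,0.35],[0,0,0,14,-28,0,0.35],[0,0,0,14,-28,0,0.35],[0,0,0,14,-28,0,0.35],[0,0,0,14,-28,0,0.35],[0,0,0,14,-28,0,0.35]]'; python3 go.py 455.7 281 300
python3 - <<'E'
from rig import grab_frame
from h import *
f=grab_frame("top"); cv2.imwrite("pics/t4.png",cv2.resize(f["color"][190:290,260:380,::-1],None,fx=6,fy=6,interpolation=cv2.INTER_CUBIC))
print(circ(f,(317,237),51,33))
E
```

```text
clock: 8.92
eef_pos: [455.5, 193.4, 325.6]
tcp_rot: [3.138, -0.008, 0.416]
contact_force: [0.9, -0.5, -0.5]
opening: 0.652
clock 8.92 pos [455.5 193.4 325.6] rot [ 3.138 -0.008  0.416] F [ 0.9 -0.5 -0.5] open 0.652 q [ 0.4   0.25  1.98 -0.01  0.9   1.56]
tool shift [ 35.4 -80.2  25.6] len 91.3 turn [ 0.004 -0.008 -0.009] speed 0.742
(array([ 443.3, -105.5,   35. ]), array([ 445.2, -107.9]), 0.76)
```

View pics/t4.png

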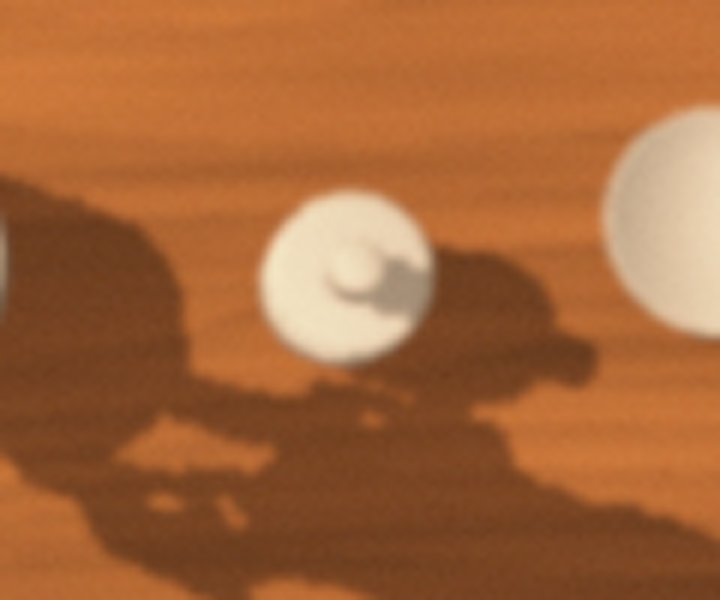

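The small lid sits centred on its jar, with the knob near (355,268) in the crop. On to the medium lid.

```bash
python3 -m creep '[[0.004,-0.008,-0.009,10,-24,10,0.35],[0,0,0,10,-24,15,0.35],[0,0,0,10,-22,15,0.35],[0,0,0,5,-10,15,0.35],[0,0,0,0,0,0,0.35],[0,0,0,0,0,0,0.35]]'; python3 go.py 455.7 281 250
```

```text
clock: 9.47
eef_pos: [455.5, 293.2, 274.9]
tcp_rot: [-3.139, -0.009, 0.431]
contact_force: [-0.1, -0.4, 0.2]
opening: 0.651
clock 9.47 pos [455.5 293.2 274.9] rot [-3.139 -0.009  0.431] F [-0.1 -0.4  0.2] open 0.651 q [0.57 0.39 1.92 0.   0.82 1.71]
tool shift [-5.1 11.2 24.9] len 27.8 turn [-0.002 -0.009  0.007] speed 0.016
```

```bash
python3 -m creep '[[-0.002,-0.009,0.007,-5,11,12,0.35],[0,0,0,0,0,12,0.35],[0,0,0,0,0,0,0.35],[0,0,0,0,0,0,0.35]]'; python3 go.py 455.7 281 197
```

```text
clock: 9.8
eef_pos: [456.0, 277.5, 251.4]
tcp_rot: [3.142, -0.001, 0.422]
contact_force: [0.6, -0.6, -0.5]
opening: 0.648
clock 9.8 pos [456.  277.5 251.4] rot [ 3.142e+00 -1.000e-03  4.220e-01] F [ 0.6 -0.6 -0.5] open 0.648 q [ 0.54  0.41  1.95 -0.    0.78  1.69]
tool shift [ 1.1 -3.3 54.4] len 54.5 turn [ 0.    -0.001 -0.003] speed 0.018
```

```bash
python3 -m creep '[[0,0,0,1,-3,10,0.35],[0,0,0,0,0,12,0.35],[0,0,0,0,0,0,0.35]]'; python3 go.py 455.7 281 197; python3 - <<'E'
from rig import grab_frame
import cv2
f=grab_frame("scene"); cv2.imwrite("pics/s5.png",cv2.resize(f["color"][110:210,280:413,::-1],None,fx=5,fy=5,interpolation=cv2.INTER_CUBIC))
E
```

```text
clock: 10.05
eef_pos: [456.3, 279.6, 228.5]
tcp_rot: [-3.141, -0.002, 0.42]
contact_force: [1.1, -0.2, 0.3]
opening: 0.647
clock 10.05 pos [456.3 279.6 228.5] rot [-3.141e+00 -2.000e-03  4.200e-01] F [ 1.1 -0.2  0.3] open 0.647 q [ 0.55  0.45  1.96 -0.    0.73  1.7 ]
tool shift [-0.1 -1.5 31.5] len 31.5 turn [-0.    -0.002 -0.005] speed 0.021
```

View pics/s5.png

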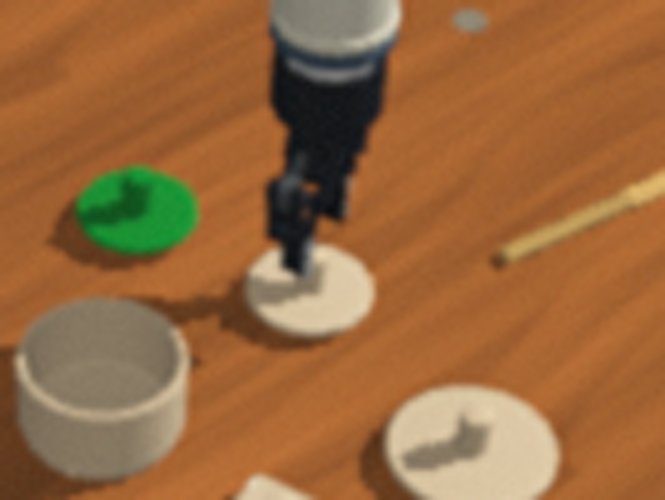

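The fingers are just above the medium lid's knob (crop pixel (312,270)), well clear of the green look-alike at (137,210). I go down and grip.

```bash
python3 -m creep '[[0,0,-0.005,0,-1.5,12,0.35],[0,0,0,0,0,11,0.35],[0,0,0,0,0,6,0.35],[0,0,0,0,0,0,0.35],[0,0,0,0,0,0,0.35]]'; python3 go.py 455.7 281 197
```

```text
clock: 10.52
eef_pos: [456.4, 281.8, 198.5]
tcp_rot: [-3.141, -0.003, 0.425]
contact_force: [0.4, 0.9, 0.1]
opening: 0.654
clock 10.52 pos [456.4 281.8 198.5] rot [-3.141e+00 -3.000e-03  4.250e-01] F [0.4 0.9 0.1] open 0.654 q [ 0.55  0.5   1.97 -0.    0.67  1.7 ]
tool shift [-1.   0.4  1.5] len 1.8 turn [-0.    -0.003  0.   ] speed 0.012
```

```bash
python3 -m creep '[[0,-0.003,0,-1,0.4,1.5,0.6],[0,0,0,0,0,0,0.7],[0,0,0,0,0,0,0.85],[0,0,0,0,0,0,1],[0,0,0,0,0,0,1],[0,0,0,0,0,0,1],[0,0,0,0,0,0,1]]' 40; python3 -m creep '[[0,0,0,0,0,-4,1],[0,0,0,0,0,-8,1],[0,0,0,0,0,-15,1],[0,0,0,0,0,-20,1],[0,0,0,0,0,-25,1],[0,0,0,0,0,-25,1],[0,0,0,0,0,-15,1],[0,0,0,0,0,0,1]]';python3 go.py 630.7 -264.8 310
```

```text
clock: 11.1
eef_pos: [456.1, 281.2, 198.5]
tcp_rot: [-3.141, -0.002, 0.425]
contact_force: [-0.4, 0.2, 0.1]
opening: 0.248
clock: 11.77
eef_pos: [455.2, 280.6, 317.9]
tcp_rot: [-3.141, 0.001, 0.425]
contact_force: [0.3, -0.1, -0.7]
opening: 0.251
clock 11.77 pos [455.2 280.6 317.9] rot [-3.141e+00  1.000e-03  4.250e-01] F [ 0.3 -0.1 -0.7] open 0.251 q [0.55 0.32 1.91 0.   0.92 1.7 ]
tool shift [-64.9 569.2   7.8] len 573.0 turn [-0.     0.001  0.   ] speed 0.02
```

```bash
python3 -m creep '[[0,0,0,-1,8,0,1],[0,0,0,-2,16,0,1],[0,0,0,-3,26,0,1],[0,0,0,-3,26,0,1],[0,0,0,-3,26,0,1],[0,0,0,-3,26,0,1],[0,0,0,-3,26,0,1],[0,0,0,-3,26,0,1],[0,0,0,-3,26,0,1],[0,0,0,-3,26,0,1]]'; python3 go.py 630.7 -264.8 310
```

```text
clock: 12.6
eef_pos: [525.0, 47.9, 310.2]
tcp_rot: [-3.139, 0.009, 0.433]
contact_force: [0.3, 0.6, -1.4]
opening: 0.251
clock 12.6 pos [525.   47.9 310.2] rot [-3.139  0.009  0.433] F [ 0.3  0.6 -1.4] open 0.251 q [ 0.09  0.32  1.92 -0.    0.91  1.23]
tool shift [-35.4 328.2  -0.5] len 330.1 turn [-0.003  0.009  0.008] speed 0.625
```

```bash
python3 -m creep '[[0,0.009,0.008,-3,26,0,1],[0,0,0,-3,26,0,1],[0,0,0,-3,26,0,1],[0,0,0,-3,26,0,1],[0,0,0,-3,26,0,1],[0,0,0,-3,26,0,1],[0,0,0,-3,26,0,1],[0,0,0,-3,26,0,1],[0,0,0,-3,26,0,1],[0,0,0,-3,26,0,1]]'; python3 go.py 630.7 -264.8 310
```

```text
clock: 13.43
eef_pos: [599.9, -220.0, 294.1]
tcp_rot: [-3.128, 0.017, 0.424]
contact_force: [-0.2, -0.0, -1.1]
opening: 0.251
clock 13.43 pos [ 599.9 -220.   294.1] rot [-3.128  0.017  0.424] F [-0.2 -0.  -1.1] open 0.251 q [-0.35  0.5   1.68 -0.    0.98  0.8 ]
tool shift [  9.4  53.3 -16.7] len 56.6 turn [-0.013  0.017 -0.001] speed 0.436
```

```bash
python3 -m creep '[[-0.013,0.017,0,2,18,-6,1],[0,0,0,2,15,-6,1],[0,0,0,2,7,-3,1],[0,0,0,0,0,0,1],[0,0,0,0,0,0,1]]'; python3 go.py 630.7 -264.8 275
```

```text
clock: 13.85
eef_pos: [619.6, -262.9, 301.1]
tcp_rot: [-3.136, 0.007, 0.418]
contact_force: [-0.1, 0.3, -1.1]
opening: 0.253
clock 13.85 pos [ 619.6 -262.9  301.1] rot [-3.136  0.007  0.418] F [-0.1  0.3 -1.1] open 0.253 q [-0.4   0.53  1.6  -0.    1.02  0.75]
tool shift [ 9.5  6.4 25.9] len 28.4 turn [-0.006  0.007 -0.007] speed 0.013
```

```bash
python3 - <<'E'
from rig import grab_frame
import cv2
f=grab_frame("scene"); cv2.imwrite("pics/s6.png",cv2.resize(f["color"][190:330,160:320,::-1],None,fx=4,fy=4,interpolation=cv2.INTER_CUBIC))
E
```

```text
(no output)
```

View pics/s6.png

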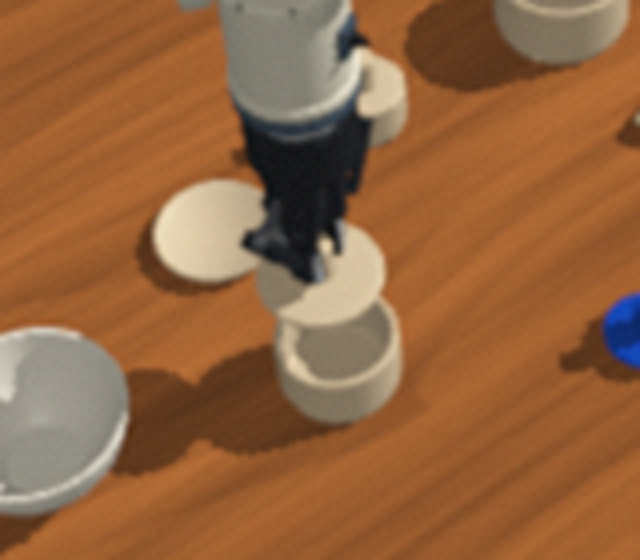

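The medium lid is level above the medium jar (crop pixel (340,355)).

```bash
python3 -m creep '[[-0.006,0.007,-0.007,5,3.2,7,1],[0,0,0,4.5,3.2,8,1],[0,0,0,0,0,0,1],[0,0,0,0,0,0,1]]'; python3 go.py 630.7 -264.8 265
```

```text
clock: 14.23
eef_pos: [630.7, -261.5, 282.8]
tcp_rot: [-3.14, 0.001, 0.429]
contact_force: [-0.3, -0.3, -1.4]
opening: 0.247
clock 14.23 pos [ 630.7 -261.5  282.8] rot [-3.14e+00  1.00e-03  4.29e-01] F [-0.3 -0.3 -1.4] open 0.247 q [-0.4   0.56  1.59  0.    0.99  0.75]
tool shift [-1.4  3.1 17.8] len 18.1 turn [-0.002  0.001  0.004] speed 0.022
```

```bash
python3 -m creep '[[-0.002,0.001,0.004,-1.4,3,9,1],[0,0,0,0,0,9,1],[0,0,0,0,0,0,1],[0,0,0,0,0,0,1]]'; python3 go.py 630.7 -264.8 250
```

```text
clock: 14.57
eef_pos: [630.5, -263.9, 262.1]
tcp_rot: [-3.141, 0.001, 0.426]
contact_force: [0.3, -0.0, -0.4]
opening: 0.253
clock 14.57 pos [ 630.5 -263.9  262.1] rot [-3.141e+00  1.000e-03  4.260e-01] F [ 0.3 -0.  -0.4] open 0.253 q [-0.4   0.59  1.6  -0.    0.95  0.75]
tool shift [-0.2  0.9 12.1] len 12.2 turn [-0.001  0.001  0.001] speed 0.017
```

```bash
python3 -m creep '[[0,0,0,0,0.9,6,1],[0,0,0,0,0,5,1],[0,0,0,0,0,3,1],[0,0,0,0,0,0,1],[0,0,0,0,0,0,1]]'; python3 go.py 630.7 -264.8 243.5
```

```text
clock: 14.98
eef_pos: [630.7, -264.9, 246.5]
tcp_rot: [-3.141, 0.001, 0.426]
contact_force: [0.2, -0.1, -1.5]
opening: 0.248
clock 14.98 pos [ 630.7 -264.9  246.5] rot [-3.141e+00  1.000e-03  4.260e-01] F [ 0.2 -0.1 -1.5] open 0.248 q [-0.4   0.61  1.61 -0.    0.93  0.75]
tool shift [ 0.1 -0.1  3. ] len 3.0 turn [-0.001  0.001  0.001] speed 0.008
```

```bash
for i in 1 2 3 ; do python3 -m creep '[[0,0,0,0,0,1,1],[0,0,0,0,0,0,1]]' | grep -E "eef|contact"; done;  python3 -m creep '[[0,0,0,0,0,0.8,1],[0,0,0,0,0,0,1]]'| grep -E "eef|contact";  python3 -m creep '[[0,0,0,0,0,0.8,1],[0,0,0,0,0,0,1]]'| grep -E "eef|contact"
```

```text
eef_pos: [630.8, -265.0, 245.6]
contact_force: [-0.3, -1.1, -0.7]
eef_pos: [630.9, -265.0, 244.9]
contact_force: [0.2, 0.8, -0.1]
eef_pos: [631.0, -265.1, 244.2]
contact_force: [0.9, 0.7, -0.4]
eef_pos: [631.0, -265.1, 243.5]
contact_force: [0.2, 0.4, -0.6]
eef_pos: [631.1, -265.1, 242.8]
contact_force: [-0.7, -0.5, -1.4]
```

```bash
python3 -m creep '[[0,0,0,0,0,0.8,1],[0,0,0,0,0,0,1]]' | grep -E "eef|contact";  python3 -m creep '[[0,0,0,0,0,0.8,1],[0,0,0,0,0,0,1]]'| grep -E "eef|contact"
python3 - <<'E'
from rig import grab_frame
import cv2
f=grab_frame("scene"); cv2.imwrite("pics/s7.png",cv2.resize(f["color"][230:320,190:310,::-1],None,fx=6,fy=6,interpolation=cv2.INTER_CUBIC))
E
```

```text
eef_pos: [631.2, -265.2, 242.9]
contact_force: [0.1, 0.7, -0.4]
eef_pos: [631.4, -265.2, 242.8]
contact_force: [-0.8, 1.1, -0.2]
```

View pics/s7.png

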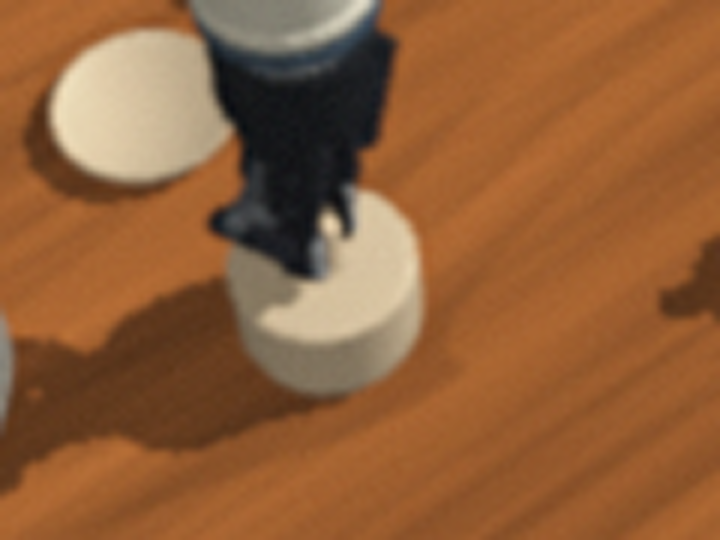

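The medium lid is seated on its rim (crop pixel (325,280)), and the descent stopped at 242.8. I release and rise.

```bash
python3 -m creep '[[0,0,0,0,0,0,0.7],[0,0,0,0,0,0,0.55],[0,0,0,0,0,0,0.35],[0,0,0,0,0,0,0.35],[0,0,0,0,0,0,0.35],[0,0,0,0,0,-10,0.35],[0,0,0,0,0,-20,0.35],[0,0,0,0,0,-25,0.35],[0,0,0,0,0,-15,0.35]]'; python3 go.py 637.5 259.5 300
```

```text
clock: 16.95
eef_pos: [630.0, -264.6, 311.4]
tcp_rot: [-3.137, 0.005, 0.426]
contact_force: [0.7, -0.8, -0.2]
opening: 0.649
clock 16.95 pos [ 630.  -264.6  311.4] rot [-3.137  0.005  0.426] F [ 0.7 -0.8 -0.2] open 0.649 q [-0.4   0.53  1.57 -0.    1.04  0.75]
tool shift [ 223.3 -474.2   12.5] len 524.3 turn [-0.005  0.005  0.001] speed 0.318
```

```bash
python3 -m creep '[[-0.005,0.005,0,6,-13,0,0.35],[0,0,0,13,-27,0,0.35],[0,0,0,13,-27,0,0.35],[0,0,0,13,-27,0,0.35],[0,0,0,13,-27,0,0.35],[0,0,0,13,-27,0,0.35],[0,0,0,13,-27,0,0.35],[0,0,0,13,-27,0,0.35],[0,0,0,13,-27,0,0.35],[0,0,0,13,-27,0,0.35]]'; python3 go.py 637.5 259.5 300; python3 - <<'E'
from rig import grab_frame
import cv2
f=grab_frame("top"); cv2.imwrite("pics/t8.png",cv2.resize(f["color"][110:280,280:450,::-1],None,fx=3.4,fy=3.4,interpolation=cv2.INTER_CUBIC))
E
```

```text
clock: 17.78
eef_pos: [635.1, 31.5, 315.6]
tcp_rot: [3.133, -0.009, 0.417]
contact_force: [1.6, 0.0, 0.6]
opening: 0.65
clock 17.78 pos [635.1  31.5 315.6] rot [ 3.133 -0.009  0.417] F [1.6 0.  0.6] open 0.65 q [ 0.05  0.46  1.69 -0.01  0.98  1.21]
tool shift [  94.4 -207.6   14.7] len 228.5 turn [ 0.008 -0.009 -0.008] speed 0.611
```

View pics/t8.png

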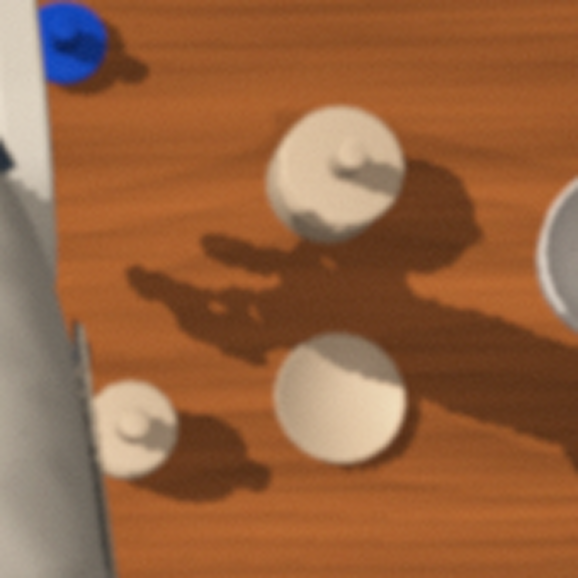

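Both placed lids sit on their jars, with knobs at crop (350,153) for medium and (133,425) for small. On to the large lid.

```bash
python3 -m creep '[[0.008,-0.009,-0.008,11,-25,0,0.35],[0,0,0,11,-25,0,0.35],[0,0,0,11,-25,0,0.35],[0,0,0,11,-25,5,0.35],[0,0,0,11,-25,5,0.35],[0,0,0,11,-25,5,0.35],[0,0,0,11,-24,5,0.35],[0,0,0,5,-12,5,0.35],[0,0,0,0,0,0,0.35],[0,0,0,0,0,0,0.35]]'; python3 go.py 637.5 259.5 250
```

```text
clock: 18.67
eef_pos: [625.3, 257.5, 287.6]
tcp_rot: [-3.138, -0.001, 0.434]
contact_force: [-0.9, -0.4, 0.2]
opening: 0.65
clock 18.67 pos [625.3 257.5 287.6] rot [-3.138e+00 -1.000e-03  4.340e-01] F [-0.9 -0.4  0.2] open 0.65 q [0.39 0.55 1.61 0.   0.98 1.52]
tool shift [11.8  3.5 37.6] len 39.6 turn [-0.004 -0.001  0.009] speed 0.023
```

```bash
python3 -m creep '[[-0.004,-0.001,0.009,6,2,12,0.35],[0,0,0,6,2,12,0.35],[0,0,0,0,0,10,0.35],[0,0,0,0,0,0,0.35],[0,0,0,0,0,0,0.35]]'; python3 go.py 637.5 259.5 228
```

```text
clock: 19.08
eef_pos: [639.5, 254.6, 249.5]
tcp_rot: [3.14, 0.001, 0.42]
contact_force: [0.2, 0.4, 0.7]
opening: 0.648
clock 19.08 pos [639.5 254.6 249.5] rot [3.14e+00 1.00e-03 4.20e-01] F [0.2 0.4 0.7] open 0.648 q [ 0.38  0.61  1.6  -0.    0.94  1.53]
tool shift [ 0.2 -5.4 21.4] len 22.1 turn [ 0.002  0.001 -0.004] speed 0.026
```

```bash
python3 -m creep '[[0.002,0.001,-0.004,0,-5,10,0.35],[0,0,0,0,0,10,0.35],[0,0,0,0,0,0,0.35],[0,0,0,0,0,0,0.35]]'; python3 go.py 637.5 259.5 198.5;  python3 - <<'E'
from rig import grab_frame
import cv2
f=grab_frame("scene"); cv2.imwrite("pics/s9.png",cv2.resize(f["color"][140:240,300:433,::-1],None,fx=5,fy=5,interpolation=cv2.INTER_CUBIC))
E
```

```text
clock: 19.42
eef_pos: [637.4, 257.9, 226.9]
tcp_rot: [-3.141, 0.001, 0.423]
contact_force: [0.3, -0.5, 0.7]
opening: 0.646
clock 19.42 pos [637.4 257.9 226.9] rot [-3.141e+00  1.000e-03  4.230e-01] F [ 0.3 -0.5  0.7] open 0.646 q [0.38 0.64 1.61 0.   0.9  1.53]
tool shift [ 0.7 -1.4 28.4] len 28.4 turn [-0.001  0.001 -0.002] speed 0.017
```

View pics/s9.png

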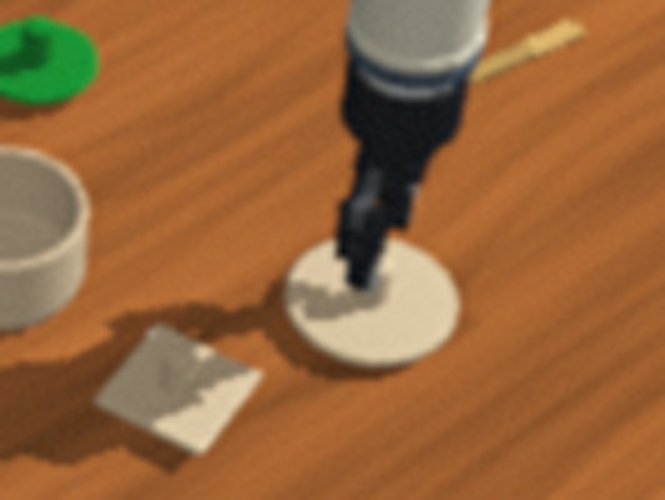

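The fingers straddle the large lid's knob (crop pixel (375,285)), clear of the square lid at (180,385).

```bash
python3 -m creep '[[0,0,0,0.7,-1.4,11,0.35],[0,0,0,0,0,10,0.35],[0,0,0,0,0,6,0.35],[0,0,0,0,0,0,0.35],[0,0,0,0,0,0,0.35]]'; python3 go.py 637.5 259.5 198
```

```text
clock: 19.88
eef_pos: [637.4, 260.0, 197.5]
tcp_rot: [-3.141, 0.0, 0.423]
contact_force: [0.2, 0.3, 0.1]
opening: 0.646
clock 19.88 pos [637.4 260.  197.5] rot [-3.141  0.     0.423] F [0.2 0.3 0.1] open 0.646 q [0.38 0.68 1.62 0.   0.85 1.53]
tool shift [-0.1  0.5 -0.5] len 0.7 turn [-0.001  0.    -0.002] speed 0.015
```

```bash
python3 -m creep '[[0,0,0,0,0,0,0.6],[0,0,0,0,0,0,0.7],[0,0,0,0,0,0,0.85],[0,0,0,0,0,0,1],[0,0,0,0,0,0,1],[0,0,0,0,0,0,1],[0,0,0,0,0,0,1]]' 50; python3 -m creep '[[0,0,0,0,0,-4,1],[0,0,0,0,0,-8,1],[0,0,0,0,0,-15,1],[0,0,0,0,0,-20,1],[0,0,0,0,0,-25,1],[0,0,0,0,0,-25,1],[0,0,0,0,0,-15,1],[0,0,0,0,0,0,1]]';python3 go.py 454 91.4 310
```

```text
clock: 20.47
eef_pos: [637.5, 260.0, 198.2]
tcp_rot: [-3.141, -0.0, 0.423]
contact_force: [0.3, 0.2, -2.4]
opening: 0.245
clock: 21.13
eef_pos: [636.8, 259.6, 316.9]
tcp_rot: [-3.141, 0.003, 0.423]
contact_force: [0.7, -0.3, -1.1]
opening: 0.248
clock 21.13 pos [636.8 259.6 316.9] rot [-3.141e+00  3.000e-03  4.230e-01] F [ 0.7 -0.3 -1.1] open 0.248 q [0.38 0.53 1.56 0.   1.05 1.53]
tool shift [-235.7   78.3    7.6] len 248.5 turn [-0.001  0.003 -0.002] speed 0.016
```

```bash
python3 -m creep '[[0,0,0,-10,3,0,1],[0,0,0,-22,7,0,1],[0,0,0,-24,8,0,1],[0,0,0,-24,8,0,1],[0,0,0,-24,8,0,1],[0,0,0,-24,8,0,1],[0,0,0,-24,8,0,1],[0,0,0,-24,8,0,1],[0,0,0,-24,8,0,1],[0,0,0,-14,5,0,1]]'; python3 -m creep '[[0,0,0,-10,4,0,1],[0,0,0,0,0,0,1],[0,0,0,0,0,0,1]]'; python3 go.py 454 91.4 290
```

```text
clock: 21.97
eef_pos: [455.3, 98.4, 308.9]
tcp_rot: [-3.139, 0.013, 0.426]
contact_force: [-0.5, 0.5, -1.7]
opening: 0.25
clock: 22.22
eef_pos: [442.3, 87.5, 306.8]
tcp_rot: [-3.138, 0.019, 0.424]
contact_force: [0.3, -0.1, -1.2]
opening: 0.25
clock 22.22 pos [442.3  87.5 306.8] rot [-3.138  0.019  0.424] F [ 0.3 -0.1 -1.2] open 0.25 q [ 0.19  0.22  2.08 -0.    0.86  1.34]
tool shift [12.6  1.3 16.5] len 20.8 turn [-0.004  0.019 -0.001] speed 0.028
```

```bash
python3 -m creep '[[-0.004,0.019,0,6,0.5,4,1],[0,0,0,6,0.5,6,1],[0,0,0,0,0,0,1],[0,0,0,0,0,0,1]]'; python3 go.py 454 91.4 275;python3 - <<'E'
from rig import grab_frame
import cv2
f=grab_frame("scene"); cv2.imwrite("pics/s10.png",cv2.resize(f["color"][130:240,220:366,::-1],None,fx=5,fy=5,interpolation=cv2.INTER_CUBIC))
E
```

```text
clock: 22.55
eef_pos: [455.7, 92.8, 295.6]
tcp_rot: [3.141, -0.001, 0.424]
contact_force: [-0.4, -0.5, -1.8]
opening: 0.248
clock 22.55 pos [455.7  92.8 295.6] rot [ 3.141e+00 -1.000e-03  4.240e-01] F [-0.4 -0.5 -1.8] open 0.248 q [ 0.2   0.25  2.07 -0.    0.82  1.34]
tool shift [-2.1  0.6 20.6] len 20.7 turn [ 0.    -0.001 -0.001] speed 0.029
```

View pics/s10.png

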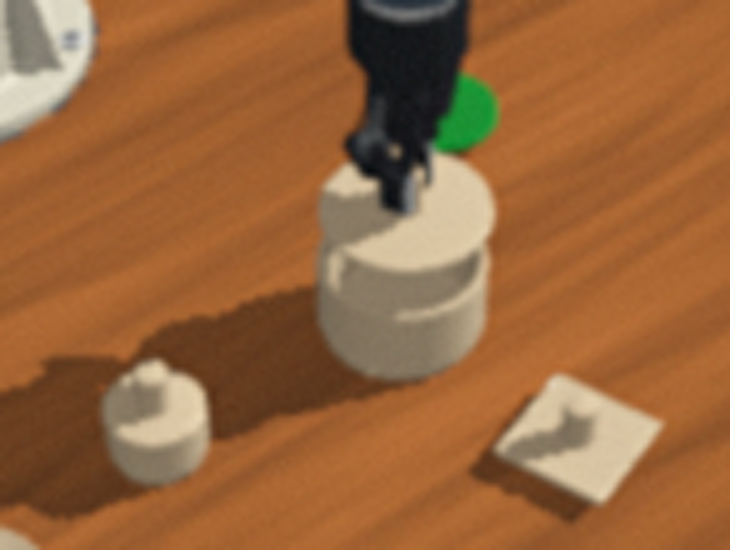

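The large lid hovers level over the large jar (crop pixel (405,270)).

```bash
python3 -m creep '[[0,0,0,-2,0.6,8,1],[0,0,0,0,0,8,1],[0,0,0,0,0,5,1],[0,0,0,0,0,0,1],[0,0,0,0,0,0,1]]'; python3 go.py 454 91.4 262
```

```text
clock: 23.02
eef_pos: [453.9, 91.8, 271.8]
tcp_rot: [-3.142, 0.0, 0.425]
contact_force: [-0.9, 0.1, -1.6]
opening: 0.249
clock 23.02 pos [453.9  91.8 271.8] rot [-3.142  0.     0.425] F [-0.9  0.1 -1.6] open 0.249 q [ 0.2   0.29  2.09 -0.    0.77  1.34]
tool shift [-0.1  0.4  9.8] len 9.8 turn [-0.  0.  0.] speed 0.014
```

```bash
python3 -m creep '[[0,0,0,0,0.4,6,1],[0,0,0,0,0,5,1],[0,0,0,0,0,3,1],[0,0,0,0,0,0,1],[0,0,0,0,0,0,1]]'; python3 go.py 454 91.4 253.2
```

```text
clock: 23.43
eef_pos: [454.1, 91.3, 256.3]
tcp_rot: [-3.142, 0.001, 0.425]
contact_force: [-0.1, 0.3, -1.8]
opening: 0.251
clock 23.43 pos [454.1  91.3 256.3] rot [-3.142e+00  1.000e-03  4.250e-01] F [-0.1  0.3 -1.8] open 0.251 q [ 0.2   0.32  2.09 -0.    0.73  1.34]
tool shift [ 0.  -0.1  3.1] len 3.1 turn [-0.     0.001  0.   ] speed 0.007
```

```bash
for i in 1 2; do python3 -m creep '[[0,0,0,0,0,1,1],[0,0,0,0,0,0,1]]' | grep -E "eef|contact"; done; for i in 1 2 3 4; do python3 -m creep '[[0,0,0,0,0,0.8,1],[0,0,0,0,0,0,1]]'| grep -E "eef|contact"; done
```

```text
eef_pos: [454.1, 91.3, 255.3]
contact_force: [-0.2, 0.1, -2.1]
eef_pos: [454.3, 91.3, 254.5]
contact_force: [-0.3, -0.5, -1.7]
eef_pos: [454.4, 91.3, 253.8]
contact_force: [0.6, -0.6, -2.2]
eef_pos: [454.4, 91.3, 253.1]
contact_force: [-0.6, -0.6, -1.6]
eef_pos: [454.5, 91.4, 252.6]
contact_force: [0.1, -0.5, -2.1]
eef_pos: [454.7, 91.4, 252.8]
contact_force: [0.4, -0.8, -1.8]
```

```bash
python3 -m creep '[[0,0,0,0,0,0.8,1],[0,0,0,0,0,0,1]]'| grep -E "eef|contact"
python3 - <<'E'
from rig import grab_frame
import cv2
f=grab_frame("scene"); cv2.imwrite("pics/s11.png",cv2.resize(f["color"][130:240,220:366,::-1],None,fx=5,fy=5,interpolation=cv2.INTER_CUBIC))
E
```

```text
eef_pos: [454.8, 91.4, 252.7]
contact_force: [-0.8, 0.1, -1.2]
```

View pics/s11.png

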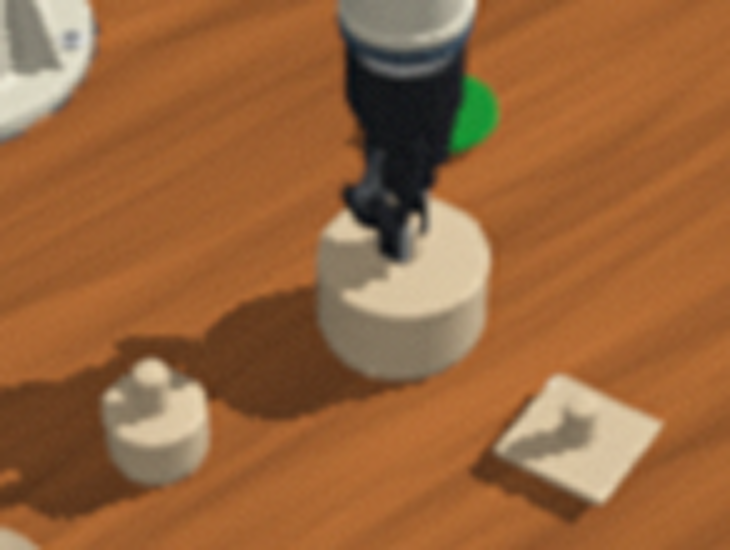

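The large lid is seated flush on its rim (crop pixel (405,290)). I release, rise and back off toward the robot's right, high up.

```bash
python3 -m creep '[[0,0,0,0,0,0,0.7],[0,0,0,0,0,0,0.55],[0,0,0,0,0,0,0.35],[0,0,0,0,0,0,0.35],[0,0,0,0,0,0,0.35],[0,0,0,0,0,-10,0.35],[0,0,0,0,0,-20,0.35],[0,0,0,0,0,-25,0.35],[0,0,0,0,0,-25,0.35],[0,0,0,0,0,-25,0.35]]'; python3 go.py 300 -480 400
```

```text
clock: 25.48
eef_pos: [452.8, 91.0, 358.2]
tcp_rot: [-3.14, 0.009, 0.425]
contact_force: [1.1, -0.1, 0.9]
opening: 0.651
clock 25.48 pos [452.8  91.  358.2] rot [-3.14   0.009  0.425] F [ 1.1 -0.1  0.9] open 0.651 q [ 0.2   0.16  2.01 -0.    0.98  1.34]
tool shift [-375.   457.1  -39.4] len 592.6 turn [-0.002  0.009  0.   ] speed 0.756
```

```bash
python3 -m creep '[[0,0,0,-12,15,-3,0.35],[0,0,0,-19,23,-3,0.35],[0,0,0,-19,23,-3,0.35],[0,0,0,-19,23,-3,0.35],[0,0,0,-19,23,-3,0.35],[0,0,0,-19,23,-3,0.35],[0,0,0,-19,23,-3,0.35],[0,0,0,-19,23,-3,0.35],[0,0,0,-19,23,-3,0.35],[0,0,0,-19,23,-3,0.35]]'; python3 -m creep '[[0,0,0,-19,23,-3,0.35],[0,0,0,-19,23,-3,0.35],[0,0,0,-19,23,-3,0.35],[0,0,0,-19,23,-3,0.35],[0,0,0,-19,23,-3,0.35],[0,0,0,-19,23,-3,0.35],[0,0,0,-12,15,0,0.35],[0,0,0,-5,7,0,0.35],[0,0,0,0,0,0,0.35],[0,0,0,0,0,0,0.35]]'
python3 - <<'E'
from rig import grab_frame
from h import *
T=grab_frame("top");S=grab_frame("scene")
for n,f in (("t12",T),("s12",S)): cv2.imwrite(f"pics/{n}.png",f["color"][:,:,::-1])
T0={**np.load("top0.npz")};S0={**np.load("scene0.npz")}
for n,a,b,z,R in (("L",(237,230),(300,190),71,57),("M",(378,160),(244,278),61,45),("S",(317,237),(251,213),51,33),("saucer",(380,227),(214,248),14,48)):
    print(n,circ(T,a,z,R),circ(S,b,z,R))
# underside edge of each jar: lowest contour row now vs start (jar moved?), scene view
for n,b in (("L",(300,195)),("M",(244,283)),("S",(251,218))):
    for f in (S0,S):
        c=contour(mask(f),b); print(n,"lowest",c[c[:,1].argmax()],"minx",c[:,0].min(),"maxx",c[:,0].max())
E
```

```text
clock: 26.32
eef_pos: [376.3, -193.2, 404.2]
tcp_rot: [3.136, -0.01, 0.434]
contact_force: [0.7, 0.2, -0.2]
opening: 0.648
clock: 27.15
eef_pos: [316.3, -406.6, 431.5]
tcp_rot: [3.128, -0.013, 0.428]
contact_force: [0.1, 1.0, 0.4]
opening: 0.649
L (array([454.2,  89.2,  59. ]), array([456.3,  91.1]), 1.07) (array([475.9,  73.1,  74.8]), array([457.6,  88.3]), 2.15)
M (array([ 626.8, -261.9,   50.6]), array([ 632.5, -267.4]), 1.01) (array([ 644.8, -272.1,   54. ]), array([ 633.6, -266.3]), 1.26)
S (array([ 443.4, -105.7,   35. ]), array([ 445.4, -108. ]), 0.73) (array([ 459. , -114.7,   43.4]), array([ 445.5, -106.5]), 2.32)
saucer (array([ 466.8, -267.1,   48.9]), array([ 467.2, -268.3]), 0.73) (array([ 467.5, -266.5,   48.7]), array([ 466.6, -266. ]), 0.88)
L lowest [293 205] minx 283 maxx 317
L lowest [299 206] minx 283 maxx 317
M lowest [239 295] minx 228 maxx 260
M lowest [243 296] minx 227 maxx 260
S lowest [247 226] minx 240 maxx 261
S lowest [246 226] minx 240 maxx 261
```

View pics/t12.png

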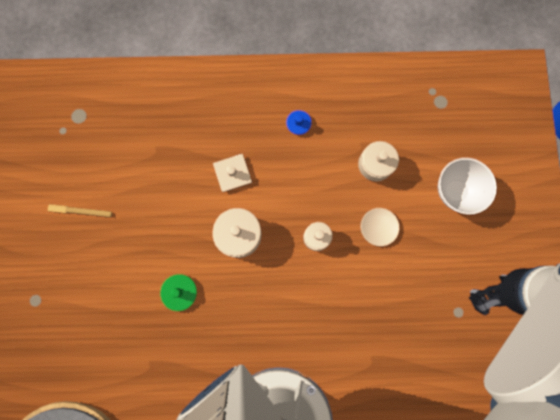

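View pics/s12.png

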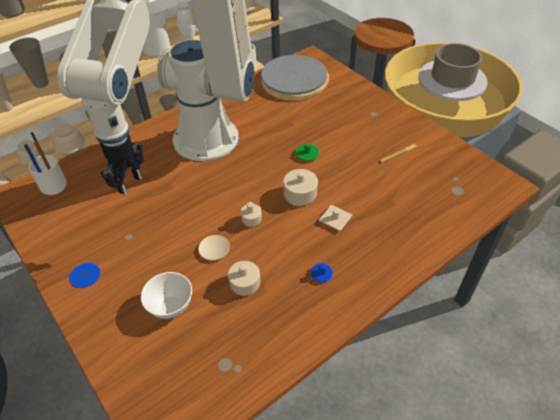

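Both views show each round lid on its jar, with knobs at top (236,230), (382,156) and (319,234). The other objects are at their first pixels and the arm is clear. I hand in.

```bash
python3 -c "
from rig import job
print(job.sign_off())"
```

```text
the job is handed in; nothing more can be done
None
```

All three round lids are on their jars, small, medium and large, and the job was handed in at about 27 s of the 83 s allowed. I lowered each lid in steps of under 1 mm until it stopped moving down, then released it. Wrist force readings stayed within about 3 N in every reading I took.

- **Fit:** the last pictures show the lids flush on their rims. Fitted lid centres were 1 to 5 mm from the first jar measurements. The large lid disagreed most: 2 mm off in the top view, about 5 mm in the scene view. The plugs have 4 mm of play per side. I put the larger figure down to the fits, since the jar side and the knob blur the outline, and the scene fit has about 2 mm of residual itself. I judged level by eye only.
- **Jars:** their outlines stayed within 1 pixel of the first picture, apart from a shift along the flat bottom edge.
- **Other things:** the saucer re-measured in the same place. The square lid, bowl, wooden tool and the green and blue look-alikes look unmoved.
- **Contact force:** it never rose clearly above its noise of about 1 N, so I judged seating from the stopped descent and the pictures.

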